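# Pin the document camera's column and hold it at full height

## Robot

A 6-joint arm with a two-finger parallel gripper is mounted at the origin on a cart in front of the work surface, level with it; the furniture and walls round the work are solid. World frame = base frame: x ahead of the robot, y to its left, z up, the work surface at z = 0. Lengths are in m, angles in degrees, forces in N, time in s.
With the tool pointing down it reaches from about 0.25 to 0.775 m from the base axis. Payload 4 kg.
Tool frame: the origin (TCP) lies at the centre of the arm's flange, where the gripper is bolted on; the fingertips stand 173 mm ahead of it and the grasp point (between the pads) lies 155 mm ahead of it (ctrl.tip_extent is the distance from the TCP to the fingertips, in m); z points along the fingers, y is the direction in which the jaws open and shut (so a half turn about z gives the same grasp; the last joint's range is limited). The gripper opens to 85 mm and grips with 20 to 120 N. Pads are 22 mm wide; open, the fingers measure 114 mm over their backs; the gripper's body (76 mm by 85 mm) begins 54 mm behind the grasp point. The pads swing forward as they close: fully open they stand 13 mm farther back than shut.
Start: joints at [63.822, 4.996, 78.535, -0, 96.463, -5.907], TCP at [0.191, 0.516, 0.405] pointing down, gripper open.
Joint ranges: [-177.83, 177.83], [-43.37, 116.18], [15.69, 146.23], [-61.86, 241.86], [9.47, 152.12], [-147.06, 147.06]. Speed limits (degrees/s): [159.86, 159.86, 180, 180, 180, 180].

## Interface

Orientations are given as a 3x3 rotation matrix whose columns are the frame's x, y, z axes.
In Python, from cell import ctrl gives the robot as it stands.
- The arm moves only by the tool servo_tool, never from a script. Its argument "increments" is a list of rows, each an object of numbers: "grip": the closure, from -1 (fully open) to 1 (shut), so that 0 is half open; "dx", "dy", "dz": the shift along the tool's x, y, z in mm; "roll": the turn about the tool's z in degrees. A call has 1 to 8 rows; each row is the pose to reach, as a shift and turn from the pose commanded when the call began, along the tool's axes at that moment; what a row does not reach only later rows make up. A row lasts 1/12 s, in which the tool goes at most 41.7 mm and 7.16 degrees, less where a joint would pass 70% of its speed; a pose out of reach is approached as far as the arm can. A call with a gripper value outside its range is refused whole. The fingers move at their own pace and stop on an object; "squeeze" is the grip in N (left out, the last holds). Time passes only in rows, so rows that repeat a pose let the fingers close. It gives the time, the measured TCP pose, the force and the opening at its end, in the units of the state.
- ctrl.sense(): the state, without advancing time (a new reading comes with each control period).
- ctrl.snapshot(name): name is "scene" or "top" or "wrist"; returns a dict with "img" (400x640x3 uint8, red, green, blue), "intrinsics" (3x3 intrinsics, pixels), "k1" (the pictures are not rectified: a ray, as slopes to the right and down, at radius r is drawn at 1 + k1 r^2 times it, then the intrinsics apply), "rvec" (rotation vector, rad) and "tvec" (3), from world to camera coordinates, as OpenCV has them. Camera axes: x right, y down, z forward; pixel columns grow to the right and rows downward; lengths in m; the calibration is good to about 2 mm. A picture is of the moment at which its call begins. There is no depth.
- ctrl.sign_off(): hands the job in, once; it reports no verdict.
Trained networks look in a picture, given as the dict that the camera call returned (one of the last four; its "shot" number tells which), for a name from the list of things; names that differ only in an ending like _2 or _b are one class to them, and where a whole thing is asked for, a point or a joint stands for the part that bears it (a point fixed in the world has none). Each returns a list of dicts, best first, with "score" (0 to 1); they miss things now and then, are a little off and sometimes report something else, mostly with a low value. They report only what shows in the picture. A call takes as long as a camera call.
- ctrl.cut_out(picture, thing): "mask" (400x640 bool, what is visible of it) and "extent" ([left, top, right, bottom] in pixels, round what is visible of it).
- ctrl.spot_point(picture, thing): "xy" ([column, row] in pixels: a listed point, or the origin of a listed thing).
The state is a dict: "time": time; "q": joint angles; "joint_velocities": joint speeds; "tau": joint torques, N m; "eef_pos": TCP position; "orientation": TCP orientation; "wrist_force": force on the tool from outside, world axes, zero at the start; "torque": the same for the moment, N m; "opening": finger opening in m.
Only numpy, scipy, OpenCV 4.12 (cv2) and the standard library are available. Lean on these libraries where they do the work, as an engineer would, in place of code of your own. Each camera call takes 0.05 s, during which the arm holds its last target. There are 200 camera calls.

## Task

Set up the document camera: lift its locking pin out of the parking boss and push it down through the aligned holes of the base's fork and the column's foot until its head sits flat on the fork. Then squeeze in the release button on the front of the camera head, draw the head straight up past the first stop to the second (full height), and finish while still gripping it there, because nothing latches at full height and a colleague is about to tighten the collar. Leave the other things on the worktop where they are.

Things in the scene. Friction and masses are not known exactly. Their poses are not given: they have to be found in the camera images.
- stand_base: Grey base plate of the document camera, fixed, 124 (x) by 235 (y) by 8 mm. Origin on the worktop under the plate; at yaw 0 its x points away from the robot, z up. In its frame: fork (50x52 mm block, top 43.5 mm up) with pin hole at x +15, y +50 mm; round parking boss (28 mm wide, same height) at x -36, y +95 mm; column axis at x +15, y -65 mm. Column and head turn with it.
- fork_mouth (a point): Centre of the mouth of the pin hole in the top of the fork (43.5 mm above the worktop). The hole is upright, 13 mm wide with a 2 mm chamfer, and goes down 35 mm through upper cheek, column foot (hole 14 mm) and lower cheek. 115 mm from the column axis; frame as the base's.
- park_mouth (a point): Centre of the mouth of the parking boss's upright 13 mm hole (43.5 mm above the worktop), where the pin stands at the start.
- pin_knob (a point): Loose upright steel pin, 80 g. This point: on its axis, half-way up its round knob (18 mm wide, 28 mm tall), gripped from above; 61.5 mm above the worktop when parked or seated. Under the knob a 26 mm flange, 4 mm thick; its underside is 18 mm below this point; the tip of the 10 mm shank is 52 mm below (34 mm long, last 5 mm tapered); knob top 14 mm above. z points up the pin.
- pin_flange (a point): Point on the pin's axis in the plane of the flange's underside: level with fork_mouth (within 1 mm) when the pin is seated.
- tongue_hole (a point): Centre of the 14 mm hole in the tongue of the column's foot (top of the tongue), under fork_mouth. The column (dark foot 12 mm thick, 34 mm square aluminium tube with two catch windows in its front, dark collar at its top, 0.9 kg) stands loose in the fork, upright, until it is pinned.
- head_center (a point): Centre of the white camera head on the inner tube: 40 (x) by 36 (y) by 42 mm tall, 171 mm above the worktop when down, 261 mm at the second stop. Axes as the base's. Button on its -x (front) face, back face plain; a thin camera arm runs 150 mm along -y, 8 mm below the centre. Gripped from above across x (47 mm over the button, 41 mm with it in), one finger presses the button.
- button_face (a point): Middle of the face of the grey release button, 20 mm wide and 26 mm tall, on the front of the head, 27 mm from head_center along the head's -x axis; it is pressed along +x.
- release_button (a joint): Travel of the release button: 0 out, 0.006 m fully in. Sprung: 5 N to start, 10 N fully in. From 0.004 m on, the catch is clear of the tube; a grip of 20 N or more across the head holds it in.
- mast (a joint): Extension of the column: 0 down (caught at the start), 0.045 m first stop (caught there only if the button is out), 0.090 m second stop, the end of travel (a hard stop without a catch). The head and its tube weigh 0.27 kg and sink back to the first stop if let go at the second; sliding friction about 0.5 N.
- staples_a: Bystander: card box of staples, 51x75x24 mm, on the worktop left of the base.
- eraser: Bystander: eraser, 22x58x12 mm, left of the base.
- glue_stick: Bystander: glue stick lying on its side, 25x90x25 mm.
- sticky_pad: Bystander: pad of sticky notes, 76x76x14 mm.
- clip_big: Bystander: big binder clip, 57x41x17 mm.
- pen_0: Bystander: pen lying on the leaflet under the camera (leaflet 105x148x4 mm, fixed), 11x145x9 mm.

How it is judged:
By the outcome, as a careful person would: the job done as asked, in the order asked, and still so for the second after the job is handed in, while the arm keeps its last pose, push and grip.
It also fails if it takes over 58 s, if anything falls off the work surface, if the arm or the gripper's body presses on something with over 40 N, if the wrist force passes 120 N, or if a joint passes its speed limit or range.

## Working session

There is one attempt and no reset: what is moved stays moved. The work goes in short steps, Python scripts to look and compute and a tool call to move; the robot and the scene stay as the last step left them, time stands still between calls to the robot, and variables do not carry over. Pictures are saved under pics/ and viewed, about 8 in all and at most 12, crops included, and the job is handed in when it is done.

Besides the shell and the picture viewer there is one more tool, called after "Call:" as name(argument=value, ...), one argument or row to a line, values as JSON. servo_tool: Moves the arm, as the interface text tells. Its arguments: {"type":"object","properties":{"increments":{"type":"array","items":{"type":"object","properties":{"grip":{"type":"number"},"dx":{"type":"number"},"dy":{"type":"number"},"dz":{"type":"number"},"roll":{"type":"number"}}}},"squeeze":{"type":"number"}},"required":["increments"]}

```bash
ls; mkdir -p pics
cat > h.py <<'E'
import numpy as np, cv2
from cell import ctrl
def snap(n,save=None):
    s=ctrl.snapshot(n)
    if save: cv2.imwrite(f'pics/{save}.png',s['img'][:,:,::-1])
    return s
def ray(s,xy):
    K=np.array(s['intrinsics']);d=np.array([(xy[0]-K[0,2])/K[0,0],(xy[1]-K[1,2])/K[1,1]])
    u=d.copy()
    for _ in range(20): u=d/(1+s['k1']*(u@u))
    R=cv2.Rodrigues(np.array(s['rvec'],float))[0];t=np.array(s['tvec'],float).ravel()
    return -R.T@t, R.T@np.array([u[0],u[1],1.])
def atz(s,xy,z):
    c,v=ray(s,xy); return c+v*(z-c[2])/v[2]
def proj(s,P):
    R=cv2.Rodrigues(np.array(s['rvec'],float))[0];p=R@np.array(P)+np.array(s['tvec'],float).ravel()
    u=p[:2]/p[2];u=u*(1+s['k1']*(u@u));K=np.array(s['intrinsics'])
    return np.array([u[0]*K[0,0]+K[0,2],u[1]*K[1,1]+K[1,2]])
def tri(obs):
    A=np.zeros((3,3));b=np.zeros(3)
    for s,xy in obs:
        c,v=ray(s,xy);v/=np.linalg.norm(v);M=np.eye(3)-np.outer(v,v);A+=M;b+=M@c
    return np.linalg.solve(A,b)
E
python3 - <<'E'
from h import *
np.set_printoptions(precision=4,suppress=True)
st=ctrl.sense();print(st['time'],st['eef_pos'],st['orientation'],st['opening'],ctrl.tip_extent)
Z=dict(stand_base=0,fork_mouth=.0435,park_mouth=.0435,pin_knob=.0615,pin_flange=.0435,tongue_hole=.03,head_center=.171,button_face=.171)
S={n:snap(n,n+'0') for n in('scene','top')}
for n in S: print(n,'cam',ray(S[n],(320,200))[0])
for k,z in Z.items():
    for n,s in S.items():
        for r in ctrl.spot_point(s,k)[:2]: print(k,n,np.round(r['score'],2),np.round(r['xy'],1),atz(s,r['xy'],z))
cv2.imwrite('pics/both.png',cv2.resize(np.vstack([S['scene']['img'],S['top']['img']])[:,:,::-1],(480,600)))
E
```

```text
pics
0.0 [0.1905 0.5158 0.4035] [[-0.938   0.3465 -0.001 ]
 [ 0.3465  0.938  -0.002 ]
 [ 0.0002 -0.0023 -1.    ]] 0.08529839872142728 0.1734
scene cam [-0.6791  0.8712  0.7326]
top cam [0.4082 0.1709 1.2566]
stand_base scene 0.94 [339.5 219.7] [0.506  0.0951 0.    ]
stand_base scene 0.54 [251.3 247.4] [0.4844 0.4087 0.    ]
stand_base top 0.75 [339.4 212.8] [0.4795 0.0947 0.    ]
fork_mouth scene 0.66 [327.4 215.1] [0.4796 0.1569 0.0435]
fork_mouth top 0.76 [314.1 207.4] [0.4893 0.1646 0.0435]
park_mouth scene 0.77 [323.6 224.9] [0.4307 0.1996 0.0435]
park_mouth top 0.63 [304.8 223.7] [0.4456 0.1877 0.0435]
pin_knob scene 0.48 [326.4 217.8] [0.4358 0.1872 0.0615]
pin_knob scene 0.41 [321.9 218.8] [0.4368 0.202  0.0615]
pin_knob top 0.61 [300.7 229.2] [0.4305 0.1976 0.0615]
pin_knob top 0.47 [366.3 202.6] [0.5048 0.0288 0.0615]
pin_flange scene 0.57 [325.1 224. ] [0.4334 0.1929 0.0435]
pin_flange top 0.52 [301.8 228.3] [0.4332 0.1952 0.0435]
tongue_hole scene 0.77 [327.4 219.3] [0.478  0.1577 0.03  ]
tongue_hole top 0.72 [304.5 225.7] [0.4406 0.1885 0.03  ]
tongue_hole top 0.65 [317.7 211.3] [0.4801 0.1546 0.03  ]
head_center scene 0.77 [354.4 166.4] [0.5092 0.0433 0.171 ]
head_center scene 0.44 [323. 216.] [0.2664 0.3011 0.171 ]
head_center top 0.78 [368.  204.1] [0.4925 0.0377 0.171 ]
button_face scene 0.61 [361.9 171.6] [0.4622 0.0478 0.171 ]
button_face scene 0.41 [322.8 218. ] [0.2573 0.3071 0.171 ]
button_face top 0.52 [366.8 213.8] [0.4694 0.04   0.171 ]
```

View pics/both.png

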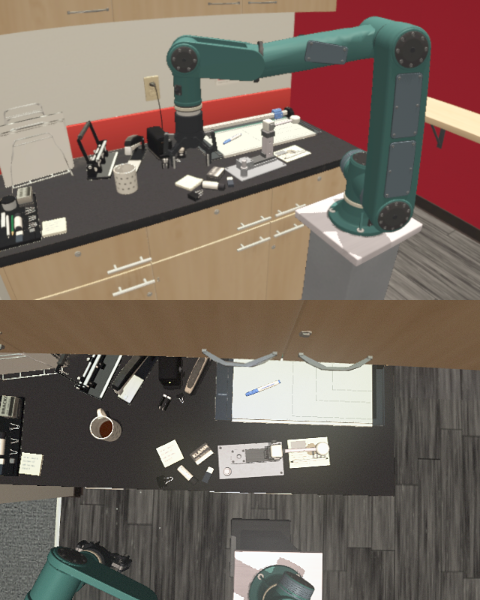

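Call:
servo_tool(
  increments=[
    {"dx":-40,"dy":-27,"roll":7,"grip":-0.3},
    {"dx":-80,"dy":-54,"roll":14,"grip":-0.3},
    {"dx":-120,"dy":-80,"roll":21,"grip":-0.3},
    {"dx":-160,"dy":-107,"roll":28,"grip":-0.3},
    {"dx":-200,"dy":-134,"roll":35,"grip":-0.3},
    {"dx":-240,"dy":-160,"roll":42,"grip":-0.3},
    {"dx":-280,"dy":-187,"roll":49,"grip":-0.3},
    {"dx":-310,"dy":-207,"roll":56,"grip":-0.3},
  ],
)

```text
schema error: expected keys grip, dx, dy, dz, roll
```

```bash
cat > look.py <<'E'
from h import *
import sys
np.set_printoptions(precision=4,suppress=True)
st=ctrl.sense();print(st['time'],st['eef_pos'],np.round(st['orientation'],3).tolist(),st['opening'],st['wrist_force'])
Z=dict(stand_base=0,fork_mouth=.0435,park_mouth=.0435,pin_knob=.0615,pin_flange=.0435,tongue_hole=.03,head_center=.171,button_face=.171)
names=sys.argv[3].split(',') if len(sys.argv)>3 else Z
s=snap(sys.argv[1],sys.argv[2]); print('cam',ray(s,(320,200)))
for k in names:
    for r in ctrl.spot_point(s,k)[:2]: print(k,np.round(r['score'],2),np.round(r['xy'],1),atz(s,r['xy'],Z[k]))
E
python3 look.py wrist w1
```

```text
0.9 [0.1905 0.5159 0.4047] [[-0.938, 0.346, 0.0], [0.346, 0.938, 0.0], [-0.0, 0.0, -1.0]] 0.08524238310768699 [ 0.7081 -0.4469 -0.4666]
cam (array([0.1229, 0.5405, 0.372 ]), array([ 0.2762, -0.1021, -0.9557]))
park_mouth 0.18 [302.1 325. ] [0.3616 0.4288 0.0435]
```

View pics/w1.png

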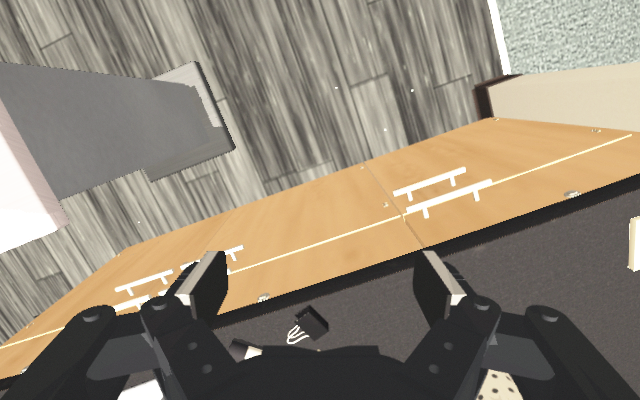

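The wrist camera shows only the worktop edge and cabinets below (fingers at about col 200–450, row 280). The move was refused because every row needs all keys.

Call:
servo_tool(
  increments=[
    {"dx":-40,"dy":-27,"dz":0,"roll":7,"grip":-0.3},
    {"dx":-80,"dy":-54,"dz":0,"roll":14,"grip":-0.3},
    {"dx":-120,"dy":-80,"dz":0,"roll":21,"grip":-0.3},
    {"dx":-160,"dy":-107,"dz":0,"roll":28,"grip":-0.3},
    {"dx":-200,"dy":-134,"dz":0,"roll":35,"grip":-0.3},
    {"dx":-240,"dy":-160,"dz":0,"roll":42,"grip":-0.3},
    {"dx":-280,"dy":-187,"dz":0,"roll":49,"grip":-0.3},
    {"dx":-310,"dy":-207,"dz":0,"roll":56,"grip":-0.3},
  ],
)

```text
time: 2.02
eef_pos: [0.387, 0.2444, 0.4051]
orientation: [[-0.232, 0.973, 0.001], [0.973, 0.232, 0.001], [0.0, 0.001, -1.0]]
wrist_force: [1.4, 1.4, 0.8]
opening: 0.0556
```

```bash
python3 look.py wrist w2
```

```text
2.0167 [0.387  0.2444 0.4051] [[-0.232, 0.973, 0.001], [0.973, 0.232, 0.001], [0.0, 0.001, -1.0]] 0.05556436541119845 [1.4175 1.4464 0.8315]
cam (array([0.3707, 0.3145, 0.3724]), array([ 0.0688, -0.2863, -0.9557]))
stand_base 0.76 [363.  282.2] [0.4797 0.1048 0.    ]
fork_mouth 0.86 [383.4 269.5] [0.4855 0.1509 0.0435]
park_mouth 0.6 [348.8 225.8] [0.4323 0.1942 0.0435]
pin_knob 0.92 [350.2 233.7] [0.4327 0.1925 0.0615]
pin_flange 0.88 [349.4 225.6] [0.4329 0.1946 0.0435]
pin_flange 0.44 [360.4  14.6] [0.3891 0.4011 0.0435]
```

View pics/w2.png

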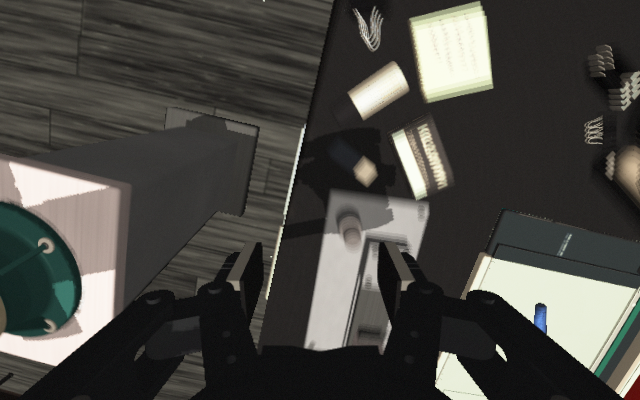

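Pin knob at (350,232), fork hole about (383,270), base edges tilted roughly 8° to the tool. Moving closer.

Call:
servo_tool(
  increments=[
    {"dx":-13,"dy":13,"dz":30,"roll":4,"grip":-0.3},
    {"dx":-26,"dy":26,"dz":60,"roll":8,"grip":-0.3},
    {"dx":-39,"dy":38,"dz":90,"roll":8,"grip":-0.3},
    {"dx":-39,"dy":38,"dz":95,"roll":8,"grip":-0.3},
    {"dx":-39,"dy":38,"dz":95,"roll":8,"grip":-0.3},
  ],
)

```text
time: 2.88
eef_pos: [0.4317, 0.2178, 0.3068]
orientation: [[-0.101, 0.995, -0.006], [0.995, 0.101, -0.002], [-0.001, -0.007, -1.0]]
wrist_force: [-0.2, -0.2, 0.1]
opening: 0.0556
```

```bash
python3 look.py wrist w3; python3 look.py top t3
```

```text
2.8833 [0.4317 0.2178 0.3068] [[-0.101, 0.995, -0.006], [0.995, 0.101, -0.002], [-0.001, -0.007, -1.0]] 0.05562395694097863 [-0.196  -0.16    0.1208]
cam (array([0.4246, 0.2894, 0.274 ]), array([ 0.0231, -0.2951, -0.9552]))
stand_base 0.91 [355.8 298.8] [0.4772 0.1057 0.    ]
fork_mouth 0.72 [381.9 283.4] [0.4883 0.1517 0.0435]
fork_mouth 0.21 [312.2 131. ] [0.4195 0.2688 0.0435]
park_mouth 0.73 [319.8 228.6] [0.4324 0.195  0.0435]
pin_knob 0.59 [321.  239.9] [0.4335 0.1937 0.0615]
pin_flange 0.7 [322.4 228.6] [0.4344 0.1952 0.0435]
tongue_hole 0.58 [322.5 228.3] [0.435  0.1899 0.03  ]
3.3333 [0.4326 0.2177 0.3109] [[-0.1, 0.995, 0.002], [0.995, 0.1, 0.001], [0.001, 0.002, -1.0]] 0.0555921333685905 [ 1.1486  0.3841 -1.3141]
cam (array([0.4082, 0.1709, 1.2566]), array([ 0.0831, -0.0175, -0.9964]))
stand_base 0.95 [336.5 210.3] [0.4861 0.1028 0.    ]
fork_mouth 0.76 [313.2 205.3] [0.4948 0.1671 0.0435]
park_mouth 0.64 [301.1 225.5] [0.4405 0.1973 0.0435]
pin_knob 0.71 [410.2 213.1] [ 0.4809 -0.0872  0.0615]
tongue_hole 0.61 [318.6 207.1] [0.4914 0.1525 0.03  ]
head_center 0.97 [367.2 203.1] [0.4949 0.0396 0.171 ]
button_face 0.43 [371.2 217. ] [0.4622 0.0294 0.171 ]
```

View pics/w3.png

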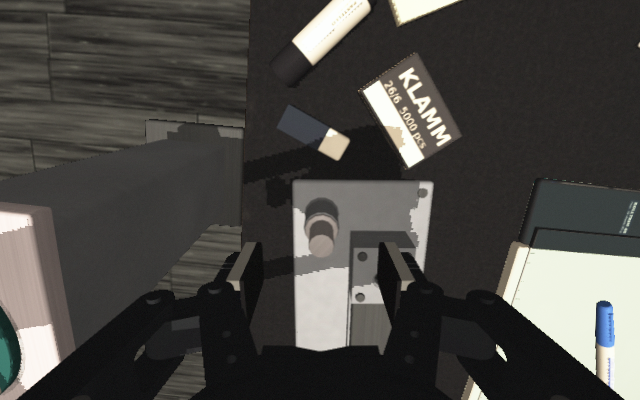

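Pin: knob top at about (320,245), flange base ring around (321,222); plate far edge corners (293,181) and (434,182), nearly parallel to the tool.

Run:
```python
from h import *
s=snap('wrist','w4')
a=atz(s,(293,181),.008);b=atz(s,(434,182),.008);c=atz(s,(297,350),.008)
print(a,b,c,np.linalg.norm(b-a),np.degrees(np.arctan2(*(b-a)[1::-1])),np.degrees(np.arctan2(-(a-c)[0],(a-c)[1])))
print('knobtop',atz(s,(320,245),.0755))
y=np.radians(np.degrees(np.arctan2(*(b-a)[1::-1])))
R=np.array([[np.cos(y),-np.sin(y)],[np.sin(y),np.cos(y)]])
o=(a+b)[:2]/2-R@[0,.1175]; print('origin',o)
for n,p in dict(fork=(15,50),park=(-36,95),col=(15,-65)).items(): print(n,o+R@(np.array(p)/1000))
h=s['img'][185:350,285:440]
cv2.imwrite('pics/c4.png',cv2.resize(h,None,fx=3,fy=3)[:,:,::-1])
```

```text
[0.40895709 0.22123377 0.008     ] [0.53146449 0.23271214 0.008     ] [0.42643296 0.04110677 0.008     ] 0.12304395776906758 5.352719722945441 5.541475738667456
knobtop [0.43518683 0.19475942 0.0755    ]
origin [0.48117199 0.10998534]
fork [0.49144224 0.1611666 ]
park [0.43646673 0.20121275]
col [0.50217021 0.04666809]
```

View pics/c4.png

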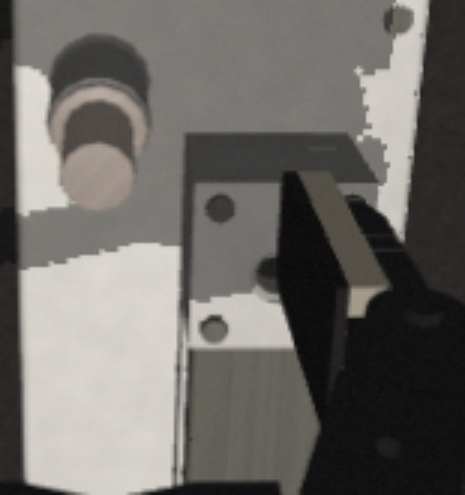

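Call:
servo_tool(
  increments=[
    {"dx":-11,"dy":0,"dz":25,"roll":0,"grip":-0.3},
    {"dx":-22,"dy":0,"dz":50,"roll":0,"grip":-0.3},
    {"dx":-22,"dy":0,"dz":70,"roll":0,"grip":-0.3},
    {"dx":-22,"dy":0,"dz":86,"roll":0,"grip":-0.3},
    {"dx":-22,"dy":0,"dz":86,"roll":0,"grip":-0.3},
  ],
)

```text
time: 4.25
eef_pos: [0.4332, 0.1948, 0.2198]
orientation: [[-0.099, 0.995, -0.008], [0.995, 0.099, -0.002], [-0.002, -0.008, -1.0]]
wrist_force: [-0.5, -0.6, 0.4]
opening: 0.0555
```

```bash
python3 look.py wrist w5 park_mouth,pin_knob,pin_flange
```

```text
4.25 [0.4332 0.1948 0.2198] [[-0.099, 0.995, -0.008], [0.995, 0.099, -0.002], [-0.002, -0.008, -1.0]] 0.05552922212596265 [-0.4781 -0.6177  0.3924]
cam (array([0.4263, 0.2663, 0.1869]), array([ 0.0214, -0.2957, -0.9551]))
pin_knob 0.8 [321.  269.5] [0.4327 0.1955 0.0615]
pin_flange 0.96 [322.3 251.9] [0.4333 0.1952 0.0435]
```

View pics/w5.png

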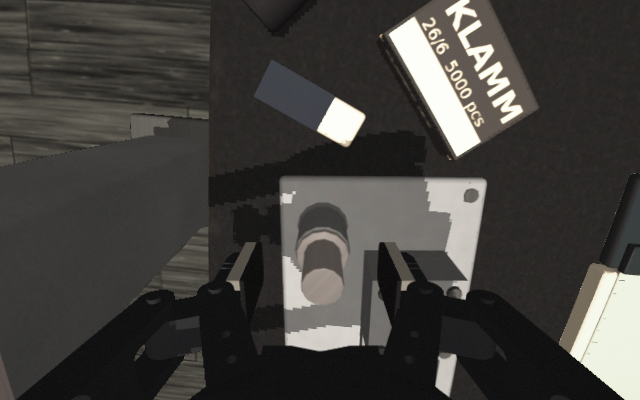

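The knob (top at (322,285)) stands centred between the pads in y and x. Closing.

Call:
servo_tool(
  increments=[
    {"dx":0,"dy":0,"dz":0,"roll":0,"grip":1},
    {"dx":0,"dy":0,"dz":0,"roll":0,"grip":1},
    {"dx":0,"dy":0,"dz":0,"roll":0,"grip":1},
    {"dx":0,"dy":0,"dz":0,"roll":0,"grip":1},
    {"dx":0,"dy":0,"dz":0,"roll":0,"grip":1},
    {"dx":0,"dy":0,"dz":0,"roll":0,"grip":1},
    {"dx":0,"dy":0,"dz":0,"roll":0,"grip":1},
  ],
  squeeze=50,
)

```text
time: 5.03
eef_pos: [0.4341, 0.1956, 0.2249]
orientation: [[-0.1, 0.995, -0.002], [0.995, 0.1, 0.0], [0.0, -0.002, -1.0]]
wrist_force: [-5.1, -0.7, 6.7]
opening: 0.0152
```

Call:
servo_tool(
  increments=[
    {"dx":0,"dy":0,"dz":-12,"roll":0,"grip":1},
    {"dx":0,"dy":0,"dz":-24,"roll":0,"grip":1},
    {"dx":0,"dy":0,"dz":-36,"roll":0,"grip":1},
    {"dx":0,"dy":0,"dz":-48,"roll":0,"grip":1},
    {"dx":0,"dy":0,"dz":-48,"roll":0,"grip":1},
  ],
)

```text
time: 5.45
eef_pos: [0.4356, 0.1958, 0.2746]
orientation: [[-0.1, 0.995, 0.006], [0.995, 0.1, 0.002], [0.001, 0.006, -1.0]]
wrist_force: [1.1, -0.7, -0.2]
opening: 0.0155
```

```bash
python3 look.py wrist w6 park_mouth,pin_knob,pin_flange,fork_mouth
```

```text
5.45 [0.4356 0.1958 0.2746] [[-0.1, 0.995, 0.006], [0.995, 0.1, 0.002], [0.001, 0.006, -1.0]] 0.015460813137097634 [ 1.1421 -0.7476 -0.1732]
cam (array([0.429 , 0.2675, 0.242 ]), array([ 0.0343, -0.2917, -0.9559]))
park_mouth 0.94 [312.1 218.3] [0.4322 0.1938 0.0435]
pin_knob 0.73 [319.7 267. ] [0.4397 0.1683 0.0615]
pin_flange 0.74 [319.7 248.4] [0.4394 0.1725 0.0435]
fork_mouth 0.78 [385.2 279.1] [0.488  0.1532 0.0435]
```

View pics/w6.png

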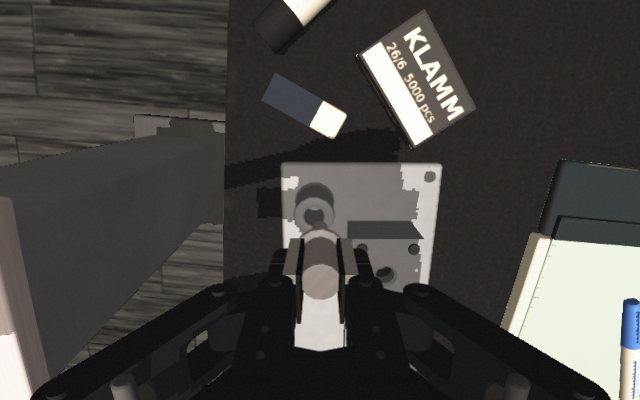

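Pin held between the pads (320,270), empty boss hole at (313,214), fork hole at (386,274). Moving over the fork.

Call:
servo_tool(
  increments=[
    {"dx":-12,"dy":12,"dz":0,"roll":0,"grip":1},
    {"dx":-24,"dy":25,"dz":0,"roll":0,"grip":1},
    {"dx":-36,"dy":38,"dz":0,"roll":0,"grip":1},
    {"dx":-46,"dy":49,"dz":0,"roll":0,"grip":1},
    {"dx":-46,"dy":49,"dz":0,"roll":0,"grip":1},
    {"dx":-46,"dy":49,"dz":0,"roll":0,"grip":1},
  ],
)

```text
time: 6.2
eef_pos: [0.4884, 0.1542, 0.2709]
orientation: [[-0.098, 0.995, -0.002], [0.995, 0.098, 0.0], [0.0, -0.002, -1.0]]
wrist_force: [0.5, 0.4, -2.0]
opening: 0.0151
```

```bash
python3 look.py wrist w7 park_mouth,pin_knob,pin_flange,fork_mouth; python3 -c "
import cv2
i=cv2.imread('pics/w7.png')[150:350,220:440];cv2.imwrite('pics/c7.png',cv2.resize(i,None,fx=3,fy=3))"
```

```text
6.2 [0.4884 0.1542 0.2709] [[-0.098, 0.995, -0.002], [0.995, 0.098, 0.0], [0.0, -0.002, -1.0]] 0.015113788832380605 [ 0.4885  0.4107 -2.0225]
cam (array([0.4817, 0.2259, 0.2382]), array([ 0.0268, -0.2933, -0.9557]))
park_mouth 0.94 [239.1 146.9] [0.4345 0.195  0.0435]
pin_knob 0.72 [317.  246.9] [0.4877 0.1418 0.0615]
pin_knob 0.68 [320.2 267.5] [0.491  0.128  0.0615]
pin_flange 0.83 [318.9 248.6] [0.4897 0.1321 0.0435]
```

View pics/c7.png

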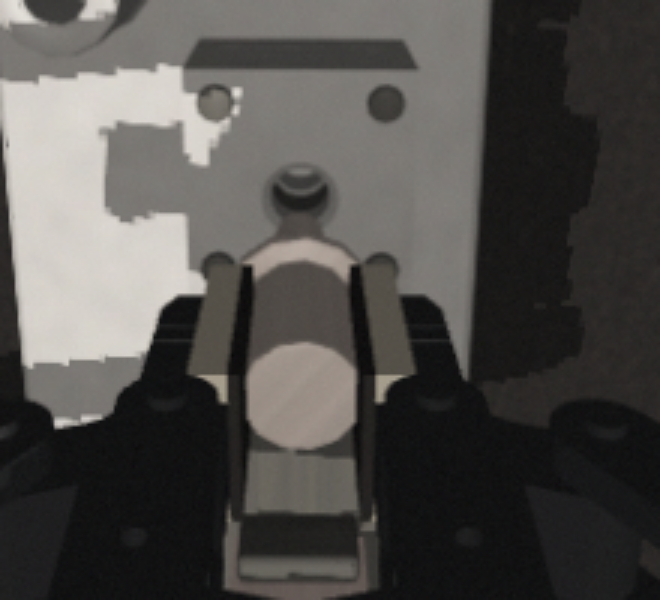

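Run:
```python
from h import *
s=snap('wrist'); st=ctrl.sense(); T=np.array(st['eef_pos']);z=np.array(st['orientation'])[:,2];print(T)
print('hole',atz(s,(320,214.3),.0435))
for d in (.148-.014,.148,.148+.018,.148+.052): print(d,proj(s,T+z*d),T+z*d)
print('knobtop px seen',220+300/3,150+398/3,'->',atz(s,(320,282.7),(T+z*.134)[2]))
```

```text
[0.48769901 0.15504588 0.27170832]
hole [0.48765848 0.15708143 0.0435    ]
0.13399999999999998 [319.28517878 305.03417688] [0.48767426 0.15507355 0.13770833]
0.148 [319.37988334 284.47377057] [0.48767168 0.15507644 0.12370833]
0.16599999999999998 [319.47713704 263.38271529] [0.48766835 0.15508015 0.10570833]
0.19999999999999998 [319.61106287 234.37546751] [0.48766208 0.15508718 0.07170833]
knobtop px seen 320.0 282.66666666666663 -> [0.48698403 0.16453547 0.13770833]
```

Call:
servo_tool(
  increments=[
    {"dx":1,"dy":0,"dz":0,"roll":0,"grip":1},
    {"dx":1,"dy":0,"dz":8,"roll":0,"grip":1},
    {"dx":1,"dy":0,"dz":14,"roll":0,"grip":1},
    {"dx":1,"dy":0,"dz":19,"roll":0,"grip":1},
    {"dx":1,"dy":0,"dz":24,"roll":0,"grip":1},
    {"dx":1,"dy":0,"dz":24,"roll":0,"grip":1},
  ],
)

```text
time: 7.0
eef_pos: [0.4875, 0.1555, 0.2458]
orientation: [[-0.1, 0.995, -0.003], [0.995, 0.1, -0.001], [-0.0, -0.003, -1.0]]
wrist_force: [0.3, 0.6, -0.6]
opening: 0.0154
```

Call:
servo_tool(
  increments=[
    {"dx":0,"dy":0,"dz":5,"roll":0,"grip":1},
    {"dx":0,"dy":0,"dz":10,"roll":0,"grip":1},
    {"dx":0,"dy":0,"dz":15,"roll":0,"grip":1},
    {"dx":0,"dy":0,"dz":19,"roll":0,"grip":1},
    {"dx":0,"dy":0,"dz":20,"roll":0,"grip":1},
    {"dx":0,"dy":0,"dz":20,"roll":0,"grip":1},
  ],
)

```text
time: 7.5
eef_pos: [0.4879, 0.1556, 0.2271]
orientation: [[-0.1, 0.995, -0.001], [0.995, 0.1, -0.0], [-0.0, -0.001, -1.0]]
wrist_force: [0.3, -0.7, -0.6]
opening: 0.0155
```

Call:
servo_tool(
  increments=[
    {"dx":0,"dy":0,"dz":1.5,"roll":0,"grip":1},
    {"dx":0,"dy":0,"dz":3,"roll":0,"grip":1},
    {"dx":0,"dy":0,"dz":4,"roll":0,"grip":1},
    {"dx":0,"dy":0,"dz":4,"roll":0,"grip":1},
  ],
)

```text
time: 7.83
eef_pos: [0.4883, 0.1557, 0.2249]
orientation: [[-0.1, 0.995, 0.001], [0.995, 0.1, 0.0], [0.0, 0.001, -1.0]]
wrist_force: [-1.5, -0.7, 5.2]
opening: 0.0156
```

Contact (about 5 N) came at exactly the height the pin had when parked. Releasing and backing up.

Call:
servo_tool(
  increments=[
    {"dx":0,"dy":0,"dz":3,"roll":0,"grip":-0.3},
    {"dx":0,"dy":0,"dz":3,"roll":0,"grip":-0.3},
    {"dx":0,"dy":0,"dz":3,"roll":0,"grip":-0.3},
    {"dx":0,"dy":0,"dz":-10,"roll":0,"grip":-0.3},
    {"dx":0,"dy":0,"dz":-50,"roll":0,"grip":-0.3},
    {"dx":0,"dy":0,"dz":-90,"roll":0,"grip":-0.6},
    {"dx":0,"dy":0,"dz":-130,"roll":0,"grip":-1},
    {"dx":0,"dy":0,"dz":-160,"roll":0,"grip":-1},
  ],
)

```text
time: 8.5
eef_pos: [0.4881, 0.1556, 0.3873]
orientation: [[-0.1, 0.995, 0.004], [0.995, 0.1, 0.001], [0.0, 0.004, -1.0]]
wrist_force: [1.4, 0.5, 0.7]
opening: 0.0851
```

```bash
python3 look.py wrist w8 fork_mouth,park_mouth,pin_knob,pin_flange,head_center,button_face
```

```text
8.5 [0.4881 0.1556 0.3873] [[-0.1, 0.995, 0.004], [0.995, 0.1, 0.001], [0.0, 0.004, -1.0]] 0.08509891497447204 [1.3927 0.4985 0.6772]
cam (array([0.4814, 0.2273, 0.3546]), array([ 0.0328, -0.2926, -0.9557]))
fork_mouth 0.8 [315.2 178.6] [0.4851 0.1539 0.0435]
fork_mouth 0.55 [337.7  43.5] [0.4933 0.2804 0.0435]
park_mouth 0.66 [264.5 133.2] [0.4322 0.1938 0.0435]
pin_knob 0.65 [319.  178.9] [0.4885 0.1582 0.0615]
pin_flange 0.73 [320.  180.2] [0.49   0.1527 0.0435]
button_face 0.51 [267.8 132.2] [0.4542 0.2083 0.171 ]
button_face 0.18 [263.2  61.9] [0.4495 0.2455 0.171 ]
```

View pics/w8.png

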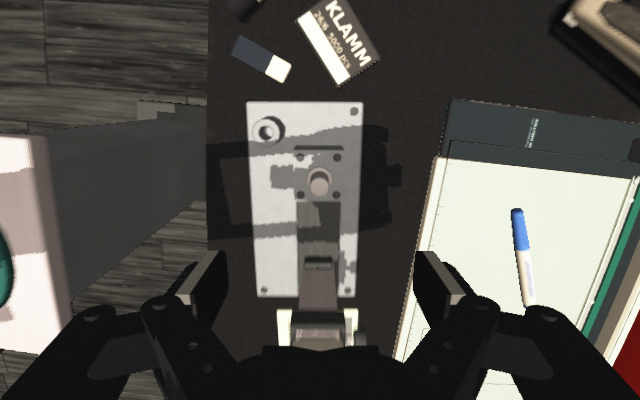

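Pin seated in the fork at (319,183), boss empty at (266,131), head top at about (318,335). Moving toward the head.

Call:
servo_tool(
  increments=[
    {"dx":-25,"dy":0,"dz":0,"roll":0,"grip":-1},
    {"dx":-50,"dy":0,"dz":0,"roll":0,"grip":-1},
    {"dx":-75,"dy":0,"dz":0,"roll":0,"grip":-1},
    {"dx":-85,"dy":0,"dz":0,"roll":0,"grip":-1},
    {"dx":-85,"dy":0,"dz":0,"roll":0,"grip":-1},
  ],
)

```text
time: 9.27
eef_pos: [0.4966, 0.0694, 0.3818]
orientation: [[-0.097, 0.995, -0.003], [0.995, 0.097, -0.0], [-0.0, -0.003, -1.0]]
wrist_force: [-0.8, -0.0, 0.2]
opening: 0.0856
```

```bash
python3 look.py wrist w9 fork_mouth,head_center,button_face; python3 look.py top t9 head_center,button_face,fork_mouth
```

```text
9.2667 [0.4966 0.0694 0.3818] [[-0.097, 0.995, -0.003], [0.995, 0.097, -0.0], [-0.0, -0.003, -1.0]] 0.08557953378349548 [-0.7651 -0.0373  0.2424]
cam (array([0.49  , 0.141 , 0.3491]), array([ 0.0248, -0.2939, -0.9556]))
fork_mouth 0.66 [318.3  89.5] [0.4861 0.152  0.0435]
head_center 0.67 [322.7 270.8] [0.5008 0.0401 0.171 ]
button_face 0.83 [276.6 270.1] [0.4719 0.0377 0.171 ]
9.4667 [0.4964 0.0719 0.3831] [[-0.101, 0.995, -0.001], [0.995, 0.101, 0.001], [0.001, -0.001, -1.0]] 0.08503852647140638 [0.5493 0.3661 0.0074]
cam (array([0.4082, 0.1709, 1.2566]), array([ 0.0831, -0.0175, -0.9964]))
head_center 0.71 [318.7 208.3] [0.479  0.1543 0.171 ]
button_face 0.56 [222.3 241.6] [0.3938 0.3779 0.171 ]
button_face 0.18 [317.4 205.8] [0.4848 0.1575 0.171 ]
fork_mouth 0.72 [316.9 205.3] [0.4951 0.1573 0.0435]
```

View pics/w9.png

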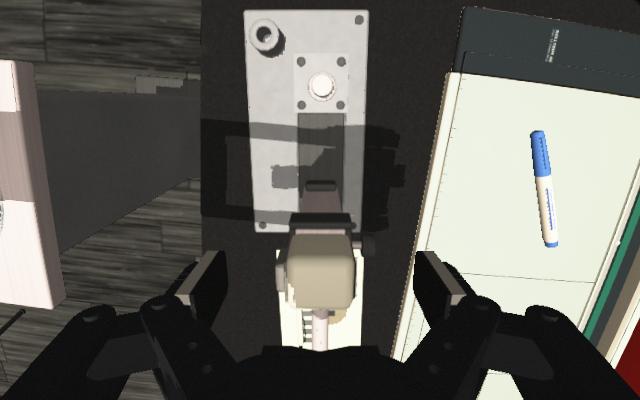

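Head seen from above at (320,265), button on its left at (281,275), collar knob at (368,243), pin head bright and flat at (321,87). Descending around the head.

Call:
servo_tool(
  increments=[
    {"dx":-16,"dy":0.5,"dz":0,"roll":0,"grip":-1},
    {"dx":-31,"dy":0.5,"dz":0,"roll":0,"grip":-1},
    {"dx":-31,"dy":0.5,"dz":10,"roll":0,"grip":-1},
    {"dx":-31,"dy":0.5,"dz":25,"roll":0,"grip":-1},
    {"dx":-31,"dy":0.5,"dz":40,"roll":0,"grip":-1},
    {"dx":-31,"dy":0.5,"dz":54,"roll":0,"grip":-1},
    {"dx":-31,"dy":0.5,"dz":54,"roll":0,"grip":-1},
  ],
)

```text
time: 10.25
eef_pos: [0.4991, 0.041, 0.3257]
orientation: [[-0.1, 0.995, -0.007], [0.995, 0.1, 0.001], [0.002, -0.007, -1.0]]
wrist_force: [-1.0, -0.8, -0.1]
opening: 0.0853
```

```bash
python3 look.py wrist w10 head_center,button_face
```

```text
10.25 [0.4991 0.041  0.3257] [[-0.1, 0.995, -0.007], [0.995, 0.1, 0.001], [0.002, -0.007, -1.0]] 0.0852785585171827 [-0.9981 -0.7679 -0.1092]
cam (array([0.492 , 0.1126, 0.2931]), array([ 0.0223, -0.2926, -0.956 ]))
head_center 0.61 [320.6 277. ] [0.4986 0.0406 0.171 ]
button_face 0.83 [257.8 276.1] [0.4714 0.0381 0.171 ]
button_face 0.16 [325.2  43.6] [0.4909 0.133  0.171 ]
```

Call:
servo_tool(
  increments=[
    {"dx":0,"dy":0,"dz":0,"roll":0,"grip":1},
    {"dx":0,"dy":0,"dz":0,"roll":0,"grip":1},
    {"dx":0,"dy":0,"dz":0,"roll":0,"grip":1},
    {"dx":0,"dy":0,"dz":0,"roll":0,"grip":1},
    {"dx":0,"dy":0,"dz":0,"roll":0,"grip":1},
    {"dx":0,"dy":0,"dz":0,"roll":0,"grip":1},
  ],
  squeeze=50,
)

```text
time: 10.9
eef_pos: [0.4999, 0.0402, 0.331]
orientation: [[-0.1, 0.995, 0.0], [0.995, 0.1, -0.0], [-0.0, 0.0, -1.0]]
wrist_force: [-2.6, -0.4, 6.2]
opening: 0.0392
```

```bash
python3 look.py wrist w11 head_center,button_face
```

```text
10.9 [0.4999 0.0402 0.331 ] [[-0.1, 0.995, 0.0], [0.995, 0.1, -0.0], [-0.0, 0.0, -1.0]] 0.039183932928203526 [-2.6185 -0.4445  6.236 ]
cam (array([0.4931, 0.1119, 0.2983]), array([ 0.029 , -0.2935, -0.9556]))
```

Call:
servo_tool(
  increments=[
    {"dx":0,"dy":0,"dz":-5,"roll":0,"grip":1},
    {"dx":0,"dy":0,"dz":-12,"roll":0,"grip":1},
    {"dx":0,"dy":0,"dz":-20,"roll":0,"grip":1},
    {"dx":0,"dy":0,"dz":-28,"roll":0,"grip":1},
    {"dx":0,"dy":0,"dz":-36,"roll":0,"grip":1},
    {"dx":0,"dy":0,"dz":-44,"roll":0,"grip":1},
    {"dx":0,"dy":0,"dz":-52,"roll":0,"grip":1},
    {"dx":0,"dy":0,"dz":-60,"roll":0,"grip":1},
  ],
)

```text
time: 11.72
eef_pos: [0.5001, 0.0402, 0.3905]
orientation: [[-0.1, 0.995, -0.0], [0.995, 0.1, 0.0], [0.0, -0.0, -1.0]]
wrist_force: [-0.4, -0.2, -3.2]
opening: 0.0391
```

Call:
servo_tool(
  increments=[
    {"dx":0,"dy":0,"dz":-8,"roll":0,"grip":1},
    {"dx":0,"dy":0,"dz":-16,"roll":0,"grip":1},
    {"dx":0,"dy":0,"dz":-23,"roll":0,"grip":1},
    {"dx":0,"dy":0,"dz":-27,"roll":0,"grip":1},
    {"dx":0,"dy":0,"dz":-30,"roll":0,"grip":1},
    {"dx":0,"dy":0,"dz":-30,"roll":0,"grip":1},
  ],
)

```text
time: 12.22
eef_pos: [0.5001, 0.0403, 0.4205]
orientation: [[-0.1, 0.995, 0.001], [0.995, 0.1, 0.0], [-0.0, 0.001, -1.0]]
wrist_force: [-1.2, -0.7, -1.8]
opening: 0.0393
```

Free so far; inching up to the hard stop.

Call:
servo_tool(
  increments=[
    {"dx":0,"dy":0,"dz":-0.5,"roll":0,"grip":1},
    {"dx":0,"dy":0,"dz":-1,"roll":0,"grip":1},
    {"dx":0,"dy":0,"dz":-1,"roll":0,"grip":1},
    {"dx":0,"dy":0,"dz":-1,"roll":0,"grip":1},
  ],
)

```text
time: 12.55
eef_pos: [0.5002, 0.0402, 0.4204]
orientation: [[-0.1, 0.995, -0.0], [0.995, 0.1, 0.0], [0.0, 0.0, -1.0]]
wrist_force: [-0.5, -0.9, -2.9]
opening: 0.0393
```

```bash
python3 look.py scene s12 head_center,button_face,pin_flange,fork_mouth; python3 -c "
from h import *
s=cv2.imread('pics/s12.png')[120:270,270:420];cv2.imwrite('pics/c12.png',cv2.resize(s,(600,600),interpolation=2))"
```

```text
12.55 [0.5002 0.0402 0.4204] [[-0.1, 0.995, -0.0], [0.995, 0.1, 0.0], [0.0, 0.0, -1.0]] 0.03929638135914756 [-0.4529 -0.9024 -2.93  ]
cam (array([-0.6791,  0.8712,  0.7326]), array([ 0.7787, -0.4621, -0.4248]))
head_center 0.9 [355.4 140.9] [ 0.7152 -0.1004  0.171 ]
head_center 0.33 [326.1 216.6] [0.2598 0.2961 0.171 ]
pin_flange 0.64 [285.8 253.4] [0.342  0.3689 0.0435]
pin_flange 0.38 [328.6 214.5] [0.4813 0.1516 0.0435]
fork_mouth 0.68 [325.3 213. ] [0.495  0.1551 0.0435]
```

View pics/c12.png

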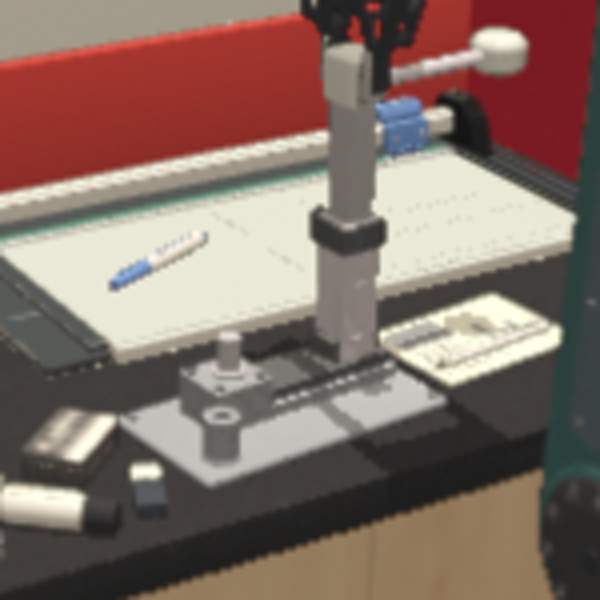

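Head is up on the extended tube, pin seated with flange on the fork (230,365 in the crop), bystanders in place. The TCP did not rise with the last 1 mm; checking it is the stop.

Call:
servo_tool(
  increments=[
    {"dx":0,"dy":0,"dz":-1,"roll":0,"grip":1},
    {"dx":0,"dy":0,"dz":-2,"roll":0,"grip":1},
    {"dx":0,"dy":0,"dz":-2,"roll":0,"grip":1},
    {"dx":0,"dy":0,"dz":-2,"roll":0,"grip":1},
  ],
)

```text
time: 13.13
eef_pos: [0.5002, 0.0402, 0.4213]
orientation: [[-0.1, 0.995, -0.002], [0.995, 0.1, 0.0], [0.0, -0.002, -1.0]]
wrist_force: [0.4, 0.4, -10.1]
opening: 0.0391
```

Call:
servo_tool(
  increments=[
    {"dx":0,"dy":0,"dz":0.3,"roll":0,"grip":1},
    {"dx":0,"dy":0,"dz":0.3,"roll":0,"grip":1},
    {"dx":0,"dy":0,"dz":0.3,"roll":0,"grip":1},
    {"dx":0,"dy":0,"dz":0.3,"roll":0,"grip":1},
    {"dx":0,"dy":0,"dz":0.3,"roll":0,"grip":1},
    {"dx":0,"dy":0,"dz":0.3,"roll":0,"grip":1},
  ],
)

```text
time: 13.63
eef_pos: [0.5001, 0.0402, 0.4224]
orientation: [[-0.1, 0.995, -0.0], [0.995, 0.1, 0.0], [0.0, -0.0, -1.0]]
wrist_force: [0.2, -0.3, -10.0]
opening: 0.0391
```

Run:
```python
from h import *
s=snap('scene','s13')
# independent check: expected pixels of head at full height / first stop
for z in (.216,.261): print(z,proj(s,[.4995,.041,z]))
print([ (r['score'],r['xy']) for r in ctrl.spot_point(s,'head_center')[:1]])
print(ctrl.sense()['eef_pos'],ctrl.sense()['wrist_force'])
```

```text
0.216 [357.32732335 153.52200927]
0.261 [357.87770923 139.4742209 ]
[(0.6, [354.7, 139.9])]
[0.5001168  0.04023166 0.42242001] [ 0.22799675  0.20354344 -9.94500756]
```

Call:
servo_tool(
  increments=[
    {"dx":0,"dy":0,"dz":0.5,"roll":0,"grip":1},
    {"dx":0,"dy":0,"dz":0.5,"roll":0,"grip":1},
    {"dx":0,"dy":0,"dz":0.5,"roll":0,"grip":1},
    {"dx":0,"dy":0,"dz":0.5,"roll":0,"grip":1},
  ],
)

```text
time: 14.07
eef_pos: [0.5001, 0.0402, 0.4219]
orientation: [[-0.1, 0.995, -0.0], [0.995, 0.1, 0.0], [0.0, -0.0, -1.0]]
wrist_force: [0.0, 0.9, -10.3]
opening: 0.0395
```

Force stays at ~10 N while the height changes, which suggests the column is being lifted in its fork play. Easing down until the load drops.

Call:
servo_tool(
  increments=[
    {"dx":0,"dy":0,"dz":0.6,"roll":0,"grip":1},
    {"dx":0,"dy":0,"dz":0.6,"roll":0,"grip":1},
    {"dx":0,"dy":0,"dz":0.6,"roll":0,"grip":1},
    {"dx":0,"dy":0,"dz":0.6,"roll":0,"grip":1},
    {"dx":0,"dy":0,"dz":0.6,"roll":0,"grip":1},
  ],
)

```text
time: 14.48
eef_pos: [0.5001, 0.0402, 0.4213]
orientation: [[-0.1, 0.995, 0.0], [0.995, 0.1, 0.0], [0.0, 0.0, -1.0]]
wrist_force: [0.7, -0.3, -9.9]
opening: 0.0394
```

Call:
servo_tool(
  increments=[
    {"dx":0,"dy":0,"dz":0.4,"roll":0,"grip":1},
    {"dx":0,"dy":0,"dz":0.4,"roll":0,"grip":1},
    {"dx":0,"dy":0,"dz":0.4,"roll":0,"grip":1},
    {"dx":0,"dy":0,"dz":0.4,"roll":0,"grip":1},
    {"dx":0,"dy":0,"dz":0.4,"roll":0,"grip":1},
  ],
)

```text
time: 14.9
eef_pos: [0.5001, 0.0402, 0.4211]
orientation: [[-0.1, 0.995, 0.0], [0.995, 0.1, -0.0], [-0.0, 0.0, -1.0]]
wrist_force: [-0.6, -0.7, -8.7]
opening: 0.0395
```

Call:
servo_tool(
  increments=[
    {"dx":0,"dy":0,"dz":0.2,"roll":0,"grip":1},
    {"dx":0,"dy":0,"dz":0.2,"roll":0,"grip":1},
    {"dx":0,"dy":0,"dz":0.2,"roll":0,"grip":1},
    {"dx":0,"dy":0,"dz":0.2,"roll":0,"grip":1},
    {"dx":0,"dy":0,"dz":0.2,"roll":0,"grip":1},
  ],
)

```text
time: 15.32
eef_pos: [0.5001, 0.0401, 0.4211]
orientation: [[-0.1, 0.995, 0.001], [0.995, 0.1, -0.0], [-0.0, 0.001, -1.0]]
wrist_force: [-0.6, -1.3, -6.4]
opening: 0.0393
```

The load is 6.4 N: above the head's 2.7 N weight, so it is on the stop, and below the 10 N at which the column lifted. The column rests in the fork, so I'm handing in.

```bash
python3 -c "
from cell import ctrl
print(ctrl.sense()['wrist_force']);print(ctrl.sign_off())"
```

```text
[-0.55109298 -1.27336434 -6.39809939]
the job is handed in; nothing more can be done
None
```

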